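Find the loose filling tap and collar it

ROBOT

A 6-joint arm with a two-finger parallel gripper is mounted at the origin on the work surface. World frame = base frame: x ahead of the robot, y to its left, z up, the work surface at z = 0. Lengths are in m, angles in rad, forces in N, time in s.
With the tool pointing down it reaches from about 0.25 to 0.775 m from the base axis. Payload 8.9 kg.
Tool frame: the origin (TCP) lies at the very end of the fingers, on their centre line; the grasp point (between the pads) lies ctrl.pinch_z behind it (ctrl.pinch_z is the distance from the TCP to the grasp point, in m); z points along the fingers, y is the direction in which the jaws open and shut (so a half turn about z gives the same grasp; the last joint's range is limited). The gripper opens to 85 mm and grips with 20 to 120 N. Pads are 22 mm wide; open, the fingers measure 114 mm over their backs; the gripper's body (76 mm by 85 mm) begins 54 mm behind the grasp point. The pads swing forward as they close: fully open they stand 13 mm farther back than shut.
Start: joints at [-0.139, 0.291, -0.153, 1.127, 0, 1.431], TCP at [0.525, 0, 0.231] pointing down, gripper open.
Joint ranges: [-2.52, 2.52], [-0.91, 1.74], [-1.3, 1.37], [-1.96, 2.02], [-1.52, 1.47], [-3.14, 3.14]. Speed limits (rad/s): [2.22, 2.22, 2.79, 3.14, 3.14, 3.14].

INTERFACE

Orientations are given as a unit quaternion [w, x, y, z].
In Python, from plant import ctrl gives the robot as it stands.
- The arm moves only by the shell command python3 -m inch 'ROWS' [FORCE]. ROWS is JSON, a list that holds one entry, the list of rows, each a list of 7 numbers: the turn, a rotation vector about the tool's x, y, z in degrees, then the shift along the tool's x, y, z in mm, then the closure, from 0 (fully open) to 1 (shut). In form: [[[rx, ry, rz, dx, dy, dz, claw], ...]]. A call has 1 to 8 rows; each row is the pose to reach, as a shift and turn from the pose commanded when the call began, along the tool's axes at that moment; what a row does not reach only later rows make up. A row lasts 1/10 s, in which the tool goes at most 50 mm and 8.59 degrees, less where a joint would pass 70% of its speed; a pose out of reach is approached as far as the arm can. A call with a gripper value outside its range is refused whole. The fingers move at their own pace and stop on an object; FORCE is the grip in N (left out, the last holds). Time passes only in rows, so rows that repeat a pose let the fingers close. It gives the time, the measured TCP pose, the force and the opening at its end, in the units of the state.
- ctrl.get_state(): the state, without advancing time (a new reading comes with each control period).
- ctrl.snapshot(name): name is "scene" or "side" or "wrist"; returns a dict with "image" (400x640x3 uint8, blue, green, red), "z_map" (400x640 float32, m along the optical axis (not along the pixel's ray), 0 where there is no reading), "fx", "fy", "cx", "cy" (pixels), "k1" (the pictures are not rectified: a ray, as slopes to the right and down, at radius r is drawn at 1 + k1 r^2 times it, then the intrinsics apply), "R" (3x3) and "t" (3): a world point X has camera coordinates R X + t. Camera axes: x right, y down, z forward; pixel columns grow to the right and rows downward; lengths in m; the calibration is good to about 2 mm. A picture is of the moment at which its call begins.
- ctrl.finish_job(): hands the job in, once; it reports no verdict.
Trained networks look in a picture, given as the dict that the camera call returned (one of the last four; its "shot" number tells which), for a name from the list of things; names that differ only in an ending like _2 or _b are one class to them, and where a whole thing is asked for, a point or a joint stands for the part that bears it (a point fixed in the world has none). Each returns a list of dicts, best first, with "p" (0 to 1); they miss things now and then, are a little off and sometimes report something else, mostly with a low value. They report only what shows in the picture. A call takes as long as a camera call. They do not tell look-alikes from the thing itself.
- ctrl.masks_of(picture, target): "pixels" (400x640 bool, what is visible of it) and "bbox" ([centre column, centre row, width, height] in pixels, round what is visible of it).
- ctrl.pinpoint(picture, target): "point" ([column, row] in pixels: a listed point, or the origin of a listed thing).
The state is a dict: "clock": time; "joint_pos": joint angles; "qvel": joint speeds; "joint_torque": joint torques, N m; "tool_pos": TCP position; "eef_rot": TCP orientation; "ft_force": force on the tool from outside, world axes, zero at the start; "moment": the same for the moment, N m; "gripper_width": finger opening in m.
Only numpy, scipy, OpenCV 4.12 (cv2) and the standard library are available. Lean on these libraries where they do the work, as an engineer would, in place of code of your own. Each camera call takes 0.05 s, during which the arm holds its last target.

TASK

One of the three filling taps has a handle that has worked loose on its pivot. Gently rock the handles back and forth to feel which one has play, taking the loose one over to both ends of its play and never forcing any handle. Leave the loose handle leaning over to one side, slip the grey out-of-use collar over it, upright and right down onto the tap's head, and let go, leaving the bottles and other things as they stand.

Things in the scene. Friction and masses are not known exactly. Their poses are not given: they have to be found in the camera images.
- station: fixed aluminium plinth 150 x 420 mm (x, y), 50 mm high, the taps stand on it; origin at the centre of its underside on the table, z up, y along its length, -x its front
- tap_a: one of three look-alike steel taps fixed on the plinth, in any of its three places 130 mm apart; exactly one of the three has a loose handle. Origin: centre of its foot on the plinth top, z up, spout to -x (57 mm out, below 60 mm high). Round head 60 mm wide; through it stands a 12 mm rod with a black knob, 22 mm wide, from 125 to 160 mm above the origin
- tap_a_knob (a point): mid-knob on the handle of this tap, 143 mm above the tap's origin; rocks only along the tap's x, on a pivot 75 mm above the origin. Sound: stiffly sprung, no free play, giving 1 mm for about 4 N. Loose: swings freely (under 1 N) 7 to 8 mm to either side of upright, to a firm stop, and stays where left. A push of over 20 N bends either tap
- tap_a_seat (a point): centre of the flat top of this tap's head, 90 mm above the tap's origin, 140 mm above the table, where the collar is to rest; the handle stands up through it. A sideways push at the knob bends the whole tap a little: 0.1 mm here per N; over 2 mm harms it
- tap_b: one of three look-alike steel taps fixed on the plinth, in any of its three places 130 mm apart; exactly one of the three has a loose handle. Origin: centre of its foot on the plinth top, z up, spout to -x (57 mm out, below 60 mm high). Round head 60 mm wide; through it stands a 12 mm rod with a black knob, 22 mm wide, from 125 to 160 mm above the origin
- tap_b_knob (a point): mid-knob on the handle of this tap, 143 mm above the tap's origin; rocks only along the tap's x, on a pivot 75 mm above the origin. Sound: stiffly sprung, no free play, giving 1 mm for about 4 N. Loose: swings freely (under 1 N) 7 to 8 mm to either side of upright, to a firm stop, and stays where left. A push of over 20 N bends either tap
- tap_b_seat (a point): centre of the flat top of this tap's head, 90 mm above the tap's origin, 140 mm above the table, where the collar is to rest; the handle stands up through it. A sideways push at the knob bends the whole tap a little: 0.1 mm here per N; over 2 mm harms it
- tap_c: one of three look-alike steel taps fixed on the plinth, in any of its three places 130 mm apart; exactly one of the three has a loose handle. Origin: centre of its foot on the plinth top, z up, spout to -x (57 mm out, below 60 mm high). Round head 60 mm wide; through it stands a 12 mm rod with a black knob, 22 mm wide, from 125 to 160 mm above the origin
- tap_c_knob (a point): mid-knob on the handle of this tap, 143 mm above the tap's origin; rocks only along the tap's x, on a pivot 75 mm above the origin. Sound: stiffly sprung, no free play, giving 1 mm for about 4 N. Loose: swings freely (under 1 N) 7 to 8 mm to either side of upright, to a firm stop, and stays where left. A push of over 20 N bends either tap
- tap_c_seat (a point): centre of the flat top of this tap's head, 90 mm above the tap's origin, 140 mm above the table, where the collar is to rest; the handle stands up through it. A sideways push at the knob bends the whole tap a little: 0.1 mm here per N; over 2 mm harms it
- collar: loose plain grey plastic tube, the out-of-use collar: 54 mm outside, 44 mm inside diameter, 50 mm tall, 40 to 85 g, standing open-ended on the table; origin at the centre of its lower end, z along its axis
- bottle_a: a full amber oil bottle, 60 mm wide, 190 mm tall; a bystander to be left alone; origin at the centre of its underside
- bottle_b: a full amber oil bottle, 60 mm wide, 190 mm tall; a bystander to be left alone; origin at the centre of its underside
- cup: a small steel cup, 48 mm wide, 60 mm tall, standing on the plinth between two taps; a bystander to be left alone; origin at the centre of its underside
- jar: a small amber jar, 44 mm wide, 55 mm tall, standing on the plinth between two taps; a bystander to be left alone; origin at the centre of its underside
- wrench: a wrench lying on the table, 160 mm long; a bystander to be left alone; origin at the underside, near the middle of its length
- funnel: a steel funnel standing mouth down, 90 mm wide, 100 mm tall; a bystander to be left alone; origin at the centre of its underside
- bowl: a steel bowl, 110 mm wide, 45 mm tall; a bystander to be left alone; origin at the centre of its underside
Mind the look-alikes: they are no part of the job. What is shaped like the collar but purple or yellow is not meant.

How it is judged:
On the way, in this order (a step that is already met when the one before it is completed fails the run):
1. a handle is taken over to an end of its play (knob over 6 mm from upright, which only the loose one can do unforced) (((x of tap_a_knob in the frame of tap_a above 0.006 m or x of tap_a_knob in the frame of tap_a below -0.006 m) or (x of tap_b_knob in the frame of tap_b above 0.006 m or x of tap_b_knob in the frame of tap_b below -0.006 m) or (x of tap_c_knob in the frame of tap_c above 0.006 m or x of tap_c_knob in the frame of tap_c below -0.006 m))), for 0.05 s.
2. it is rocked back through upright (every knob within 3 mm of it) (x of tap_a_knob in the frame of tap_a between -0.003 and 0.003 m and x of tap_b_knob in the frame of tap_b between -0.003 and 0.003 m and x of tap_c_knob in the frame of tap_c between -0.003 and 0.003 m).
3. it is again taken over to an end of its play (knob over 6 mm from upright) (((x of tap_a_knob in the frame of tap_a above 0.006 m or x of tap_a_knob in the frame of tap_a below -0.006 m) or (x of tap_b_knob in the frame of tap_b above 0.006 m or x of tap_b_knob in the frame of tap_b below -0.006 m) or (x of tap_c_knob in the frame of tap_c above 0.006 m or x of tap_c_knob in the frame of tap_c below -0.006 m))), for 0.05 s.
At the end, for the whole second after the job is handed in: the collar stands around the handle of the loose tap, whose knob rests more than 4 mm to one side of upright: the collar's axis within 18 mm of the middle of that tap's head, its lower end within 4 mm of the head's top, upright within 0.1 rad, at rest and released (((horizontal distance between collar and tap_a_seat below 0.018 m and z of collar in the frame of tap_a_seat between -0.003 and 0.004 m and (x of tap_a_knob in the frame of tap_a above 0.004 m or x of tap_a_knob in the frame of tap_a below -0.004 m)) or (horizontal distance between collar and tap_b_seat below 0.018 m and z of collar in the frame of tap_b_seat between -0.003 and 0.004 m and (x of tap_b_knob in the frame of tap_b above 0.004 m or x of tap_b_knob in the frame of tap_b below -0.004 m)) or (horizontal distance between collar and tap_c_seat below 0.018 m and z of collar in the frame of tap_c_seat between -0.003 and 0.004 m and (x of tap_c_knob in the frame of tap_c above 0.004 m or x of tap_c_knob in the frame of tap_c below -0.004 m))) and angle between collar's own z axis and vertical below 0.1 rad and linear speed of collar below 0.02 m/s); the robot touches nothing.
It fails at once if a handle is forced (over about 20 N sideways): the head of its tap bends over 2 mm fore or aft ((x of tap_a_seat in the frame of tap_a above 0.002 m or x of tap_a_seat in the frame of tap_a below -0.002 m) or (x of tap_b_seat in the frame of tap_b above 0.002 m or x of tap_b_seat in the frame of tap_b below -0.002 m) or (x of tap_c_seat in the frame of tap_c above 0.002 m or x of tap_c_seat in the frame of tap_c below -0.002 m)).
It fails at once if a bystander is moved more than 25 mm (distance of any of bottle_a, bottle_b, cup, jar, wrench, funnel, bowl from where it was at the start of the episode above 0.025 m).
It fails at once if a bystander is tipped (angle between any of bottle_a, bottle_b, cup, jar, wrench, funnel, bowl's own z axis and vertical above 0.5 rad).
It also fails if it takes over 72 s, if anything falls off the work surface, if the arm or the gripper's body presses on something with over 40 N, if the wrist force passes 120 N, or if a joint passes its speed limit or range.

## Working session

There is one attempt and no reset: what is moved stays moved. The work goes in short steps, Python scripts to look and compute and a shell command to move; the robot and the scene stay as the last step left them, time stands still between calls to the robot, and variables do not carry over. Pictures are saved under pics/ and viewed, and the job is handed in when it is done.

```bash
ls; mkdir -p pics; python3 - <<'E'
from plant import ctrl
import cv2
print(ctrl.get_state(), ctrl.pinch_z)
for n in ["scene","side","wrist"]:
    s=ctrl.snapshot(n); cv2.imwrite(f"pics/{n}0.png",s["image"]); print(n,s["fx"],s["k1"],s["R"],s["t"])
E
```

```text
pics
{'clock': 0.0, 'joint_pos': array([-1.39276459e-01,  2.91273119e-01, -1.54117912e-01,  1.12668933e+00,
        1.24872144e-06,  1.43150959e+00]), 'qvel': array([ 8.73968919e-05,  1.99963715e-04, -1.55669129e-03, -1.07803981e-04,
       -6.22153910e-05, -3.97636718e-04]), 'joint_torque': array([-3.46096487e-03, -5.37150800e+01,  3.31364536e+01,  1.60375424e-02,
       -3.39078597e-04,  1.08972756e-05]), 'tool_pos': array([5.24570794e-01, 7.67595504e-05, 2.30739160e-01]), 'eef_rot': array([-5.12981141e-04,  7.07103001e-01,  7.07110270e-01, -3.86054367e-04]), 'ft_force': array([-0.71440515,  0.99629956,  0.46957738]), 'moment': array([ 0.02009069, -0.03586693,  0.03679541]), 'gripper_width': 0.08493687930861321} 0.0187
scene 381.0958303846364 0.03074829476234752 [[-0.05068082  0.99859282  0.0156149 ]
 [ 0.77335541  0.04913307 -0.63206594]
 [-0.63194372 -0.01995776 -0.77475727]] [ 0.03322093 -0.31918585  1.33890277]
side 516.9700669959058 -0.11648036415724553 [[-0.9330959  -0.35949067 -0.00992444]
 [-0.21396084  0.57711591 -0.78813577]
 [ 0.289055   -0.73328282 -0.61542142]] [0.49695949 0.22178912 1.39459706]
wrist 280.1280556105279 -0.04686177554667102 [[ 9.99999353e-01 -3.81244424e-04 -1.07171218e-03]
 [-4.64923211e-05 -9.55073018e-01  2.96370591e-01]
 [-1.13655302e-03 -2.96370350e-01 -9.55072418e-01]] [-0.52438874 -0.03879238  0.37926246]
```

View pics/scene0.png

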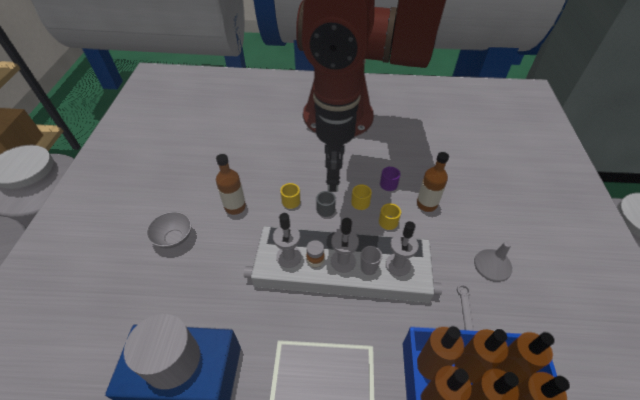

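View pics/side0.png

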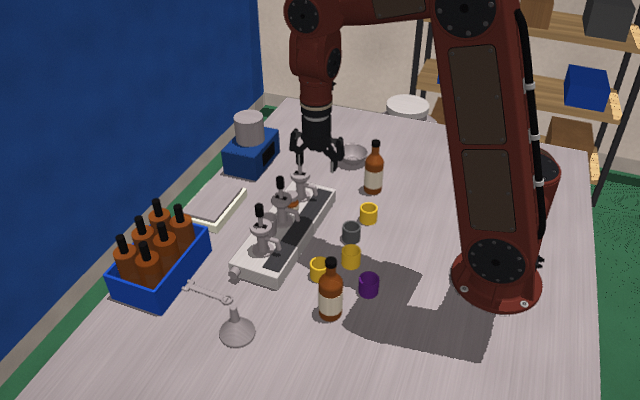

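View pics/wrist0.png

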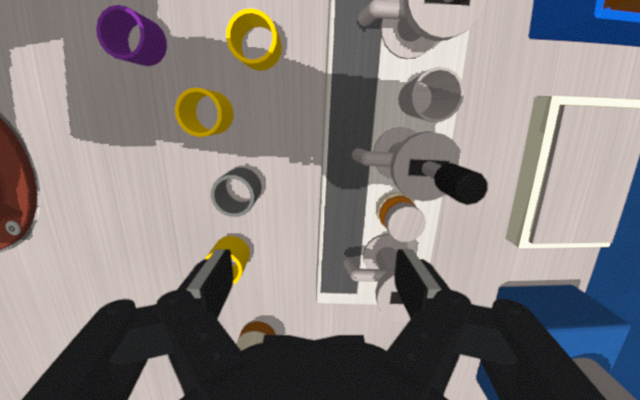

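```bash
cat > h.py <<'E'
import numpy as np, cv2
from plant import ctrl
def rays(s,uv):
    uv=np.asarray(uv,float).reshape(-1,2)
    x=(uv[:,0]-s["cx"])/s["fx"]; y=(uv[:,1]-s["cy"])/s["fy"]
    a,b=x.copy(),y.copy()
    for _ in range(20):
        f=1+s["k1"]*(a*a+b*b); a,b=x/f,y/f
    return np.c_[a,b,np.ones(len(a))]
def pts(s,mask):
    v,u=np.nonzero(mask&(s["z_map"]>0))
    d=rays(s,np.c_[u,v])*s["z_map"][v,u][:,None]
    return (d-s["t"])@s["R"]
def onplane(s,uv,z):
    d=rays(s,uv)@s["R"]; c=-s["t"]@s["R"]
    return c+d*((z-c[2])/d[:,2])[:,None]
def proj(s,X):
    p=np.atleast_2d(X)@s["R"].T+s["t"]; a=p[:,:2]/p[:,2:]
    a=a*(1+s["k1"]*(a**2).sum(1,keepdims=True))
    return a*[s["fx"],s["fy"]]+[s["cx"],s["cy"]]
E
python3 - <<'E'
from h import *
np.set_printoptions(precision=4,suppress=True)
hz={"tap_a_seat":.14,"tap_a_knob":.193,"collar":0,"station":0,"bottle_a":0,"cup":.05,"jar":.05,"wrench":0,"funnel":0,"bowl":0,"tap_a":.05}
for n in ["scene","side"]:
    s=ctrl.snapshot(n)
    for k,z in hz.items():
        for r in ctrl.pinpoint(s,k):
            if r["p"]>.3: print(n,k,round(r["p"],2),np.round(r["point"],1),onplane(s,r["point"],z)[0])
    if n=="scene":
        cv2.imwrite("pics/crop0.png",cv2.resize(s["image"][150:300,200:460],None,fx=3,fy=3,interpolation=2))
    for r in ctrl.masks_of(s,"collar"):
        P=pts(s,r["pixels"]); t=P[P[:,2]>.045]
        m=s["image"][r["pixels"]].mean(0)
        print("mask",round(r["p"],2),np.round(r["bbox"]),m.round(),P[:,:].min(0),P.max(0), t[:,:2].min(0)/2+t[:,:2].max(0)/2 if len(t) else None)
E
```

```text
scene tap_a_seat 0.72 [401.7 240.7] [0.6147 0.158  0.14  ]
scene tap_a_knob 0.49 [412.1 229.6] [0.622  0.1703 0.193 ]
scene collar 0.97 [385.3 224.5] [0.4673 0.1471 0.    ]
scene collar 0.88 [391.3 184.3] [0.3168 0.1715 0.    ]
scene collar 0.83 [328.6 210.6] [ 0.4286 -0.0098 -0.    ]
scene collar 0.82 [358.  203.5] [0.3975 0.0726 0.    ]
scene station 0.58 [340.7 267.5] [0.6085 0.0295 0.    ]
scene bottle_a 0.97 [234.9 206.6] [ 0.4309 -0.2731  0.    ]
scene bottle_a 0.6 [426.6 206.3] [ 0.3955  0.267  -0.    ]
scene cup 0.83 [369.4 269.3] [0.6383 0.0956 0.05  ]
scene jar 0.73 [316.2 257.1] [ 0.6127 -0.0312  0.05  ]
scene jar 0.38 [290.4 232.4] [ 0.5445 -0.101   0.05  ]
scene wrench 0.61 [466.9 317.3] [0.7203 0.3214 0.    ]
scene funnel 0.63 [490.4 266.3] [0.5816 0.4048 0.    ]
scene bowl 0.79 [179.  236.2] [ 0.5393 -0.3978  0.    ]
scene bowl 0.46 [403.9 242.9] [0.5246 0.1932 0.    ]
scene tap_a 0.68 [398.4 264.2] [0.6203 0.1646 0.05  ]
scene tap_a 0.67 [341.6 260.3] [0.6179 0.0298 0.05  ]
scene tap_a 0.57 [289.5 258.4] [ 0.6201 -0.0945  0.05  ]
mask 0.94 [390. 217.  26.  28.] [ 38. 
[... 1617 characters left out ...]
 0.6097 -0.0891  0.05  ]
side tap_a 0.69 [283.1 222.2] [0.6162 0.0358 0.05  ]
side tap_a 0.34 [281.1 197.5] [ 0.6696 -0.0701  0.05  ]
mask 0.89 [369. 285.  25.  28.] [80. 26. 62.] [0.2912 0.136  0.0008] [0.3428 0.1921 0.0545] [0.3174 0.164 ]
mask 0.88 [367. 214.  18.  29.] [ 43. 134. 167.] [ 0.3732 -0.1476 -0.0041] [ 0.4281 -0.0902  0.0552] [ 0.4012 -0.1201]
mask 0.8 [317. 269.  17.  28.] [ 39. 129. 161.] [ 0.4356  0.1271 -0.0034] [0.4944 0.184  0.054 ] [0.4591 0.1551]
mask 0.68 [349. 254.  15.  28.] [ 35. 118. 148.] [ 0.3649  0.0487 -0.004 ] [0.4194 0.1084 0.0551] [0.3926 0.0778]
mask 0.59 [351. 232.  20.  29.] [72. 72. 73.] [ 0.3964 -0.1105 -0.0058] [0.4627 0.0105 0.0567] [ 0.4227 -0.0186]
```

View pics/crop0.png

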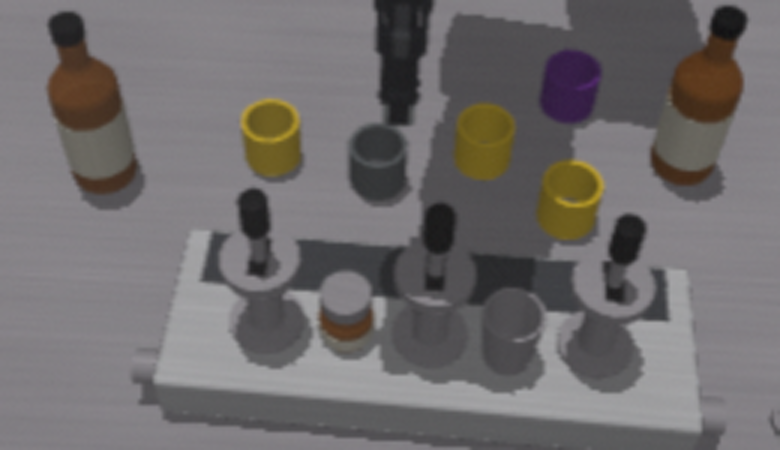

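```bash
python3 - <<'E'
from h import *
np.set_printoptions(precision=4,suppress=True)
for n in ["scene","side"]:
    s=ctrl.snapshot(n); P=pts(s,np.ones((400,640),bool))
    for y in (.165,.033,-.095):
        q=P[np.hypot(P[:,0]-.618,P[:,1]-y)<.05]
        h=q[(q[:,2]>.133)&(q[:,2]<.146)]; k=q[(q[:,2]>.18)&(q[:,2]<.206)]; t=q[(q[:,2]>.206)&(q[:,2]<.225)]
        print(n,y,"head",len(h),(h[:,:2].min(0)+h[:,:2].max(0))/2,h[:,:2].max(0)-h[:,:2].min(0),"knob",len(k),k.mean(0),"top",len(t),t.mean(0),q[:,2].max())
    p=P[(P[:,2]>.045)&(P[:,2]<.055)&(abs(P[:,0]-.61)<.11)&(abs(P[:,1]-.03)<.23)]
    print(cv2.minAreaRect(p[:,:2].astype(np.float32)))
    c=P[np.hypot(P[:,0]-.426,P[:,1]+.02)<.045]; c=c[(c[:,2]>.046)&(c[:,2]<.056)]; print("collar",(c[:,:2].min(0)+c[:,:2].max(0))/2,c[:,:2].max(0)-c[:,:2].min(0))
E
```

```text
scene 0.165 head 458 [0.6228 0.1636] [0.0592 0.0591] knob 80 [0.6304 0.1608 0.1929] top 75 [0.6242 0.1632 0.2098] 0.21354806752242655
scene 0.033 head 449 [0.6225 0.0314] [0.0582 0.0577] knob 74 [0.6297 0.0316 0.1935] top 74 [0.6233 0.0316 0.21  ] 0.6204283243959903
scene -0.095 head 440 [ 0.6172 -0.0973] [0.0589 0.0587] knob 74 [ 0.6246 -0.0961  0.1932] top 73 [ 0.6181 -0.0974  0.2098] 0.2123418399394445
((0.6096609830856323, 0.03394387662410736), (0.45374009013175964, 0.15165799856185913), 87.90974426269531)
collar [ 0.4257 -0.0206] [0.0538 0.0497]
side 0.165 head 270 [0.6209 0.1628] [0.0601 0.06  ] knob 69 [0.6178 0.168  0.1927] top 38 [0.6209 0.1637 0.2091] 0.21254655732461789
side 0.033 head 224 [0.6208 0.0334] [0.0599 0.0627] knob 53 [0.6172 0.0386 0.1937] top 35 [0.6194 0.0348 0.2096] 0.7014327453202412
side -0.095 head 187 [ 0.6142 -0.0987] [0.0576 0.0653] knob 8 [ 0.6244 -0.0944  0.1871] top 0 [nan nan nan] 0.1976201105259793
((0.6076462864875793, 0.039970964193344116), (0.4372457265853882, 0.15297217667102814), 87.4692611694336)
collar [ 0.423  -0.0187] [0.0522 0.0556]<stdin>:8: RuntimeWarning: Mean of empty slice.
  ret = um.true_divide(
```

```bash
python3 -m inch '[[[0,0,0,16,48,0,0.5],[0,0,0,32,96,0,0.5],[0,0,0,32,96,0,0.5],[0,0,0,32,96,0,0.5]]]' 20; python3 - <<'E'
from h import *
s=ctrl.snapshot("wrist"); cv2.imwrite("pics/w1.png",s["image"])
print(proj(s,[[.6215,.0325,.193]]),ctrl.get_state()["ft_force"])
E
```

```text
clock: 1.95
tool_pos: [0.6213, 0.0324, 0.2301]
eef_rot: [-0.001, 0.707, 0.707, -0.001]
ft_force: [0.4, 0.3, -0.5]
gripper_width: 0.0428
[[313.80056471 226.45919569]] [-0.52319867 -0.65729597 -0.0944837 ]
```

View pics/w1.png

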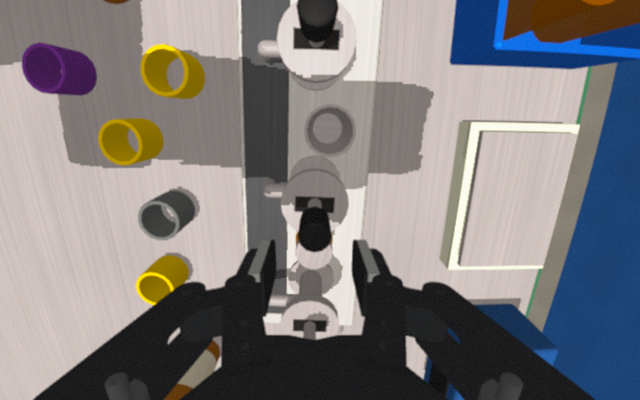

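The knob (315,228) is centred between the pads (260 and 368). Descend.

```bash
python3 -m inch '[[[0,0,0,0,0,30,0.5],[0,0,0,0,0,56,0.5],[0,0,0,0,0,56,0.5]]]'; python3 - <<'E'
from h import *
s=ctrl.snapshot("wrist"); cv2.imwrite("pics/w2.png",s["image"])
E
```

```text
clock: 2.3
tool_pos: [0.6177, 0.0317, 0.1729]
eef_rot: [-0.002, 0.707, 0.707, -0.002]
ft_force: [-0.6, 0.2, -0.2]
gripper_width: 0.0422
```

View pics/w2.png

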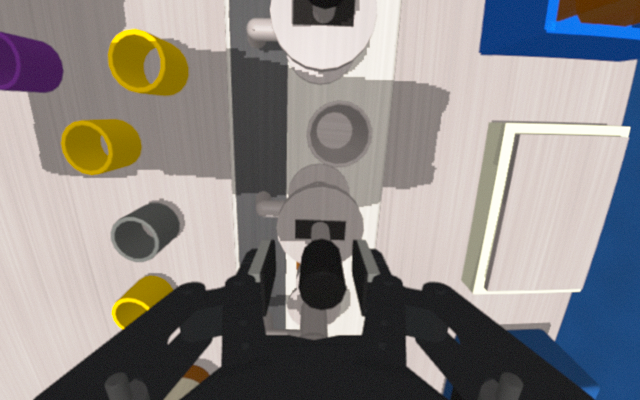

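```bash
for i in 1; do python3 -m inch '[[[0,0,0,0,4,0,0.5],[0,0,0,0,8,0,0.5],[0,0,0,0,8,0,0.5]]]'; done; python3 -m inch '[[[0,0,0,0,2,0,0.5],[0,0,0,0,2,0,0.5]]]'
```

```text
clock: 2.65
tool_pos: [0.6303, 0.0318, 0.1766]
eef_rot: [0.001, 0.707, 0.707, 0.001]
ft_force: [0.1, 0.4, -0.0]
gripper_width: 0.0426
clock: 2.85
tool_pos: [0.6314, 0.032, 0.1756]
eef_rot: [0.0, 0.707, 0.707, 0.0]
ft_force: [-0.1, -0.7, -0.8]
gripper_width: 0.043
```

```bash
python3 -m inch '[[[0,0,0,0,1,0,0.5],[0,0,0,0,2,0,0.5]]]';python3 -m inch '[[[0,0,0,0,1,0,0.5],[0,0,0,0,1,0,0.5]]]'
```

```text
clock: 3.05
tool_pos: [0.6328, 0.032, 0.1753]
eef_rot: [-0.0, 0.707, 0.707, -0.0]
ft_force: [-2.5, 0.2, 2.2]
gripper_width: 0.0428
clock: 3.25
tool_pos: [0.6333, 0.032, 0.1753]
eef_rot: [-0.001, 0.707, 0.707, -0.001]
ft_force: [-4.9, -0.7, 3.8]
gripper_width: 0.0427
```

Middle tap is stiff at once (sound). Backing off, then sliding along y to the +y tap, with the pads either side of the knob line.

```bash
python3 -m inch '[[[0,0,0,0,-11,0,0.5],[0,0,0,0,-11,0,0.5],[0,0,0,45,-11,0,0.5],[0,0,0,90,-11,0,0.5],[0,0,0,131,-11,0,0.5],[0,0,0,131,-11,0,0.5],[0,0,0,131,-11,0,0.5]]]';python3 - <<'E'
from h import *
s=ctrl.snapshot("wrist"); cv2.imwrite("pics/w3.png",s["image"]); print(ctrl.get_state()["tool_pos"])
E
```

```text
clock: 3.95
tool_pos: [0.6234, 0.1639, 0.1752]
eef_rot: [0.0, 0.706, 0.708, 0.0]
ft_force: [-0.1, -0.8, 0.5]
gripper_width: 0.043
[0.62335044 0.16290357 0.17517091]
```

View pics/w3.png

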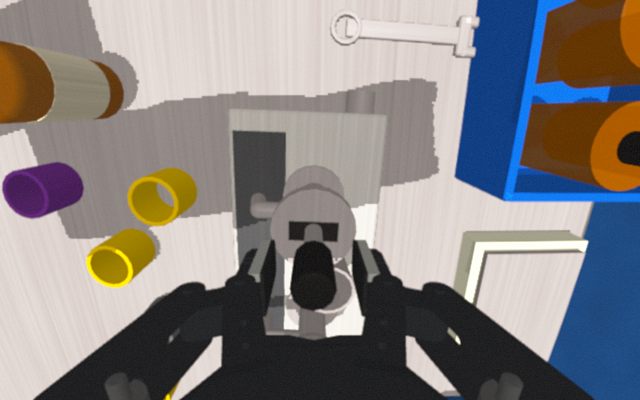

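The third tap's knob (313,275) sits between the pads; contact expected after about 10 mm.

```bash
python3 -m inch '[[[0,0,0,0,5,0,0.5],[0,0,0,0,9,0,0.5],[0,0,0,0,9,0,0.5]]]'; python3 -m inch '[[[0,0,0,0,1,0,0.5],[0,0,0,0,2,0,0.5]]]';python3 -m inch '[[[0,0,0,0,1,0,0.5],[0,0,0,0,1,0,0.5]]]'
```

```text
clock: 4.3
tool_pos: [0.6329, 0.162, 0.1753]
eef_rot: [0.0, 0.708, 0.707, 0.0]
ft_force: [0.0, -0.3, 0.7]
gripper_width: 0.0431
clock: 4.5
tool_pos: [0.6339, 0.1626, 0.1752]
eef_rot: [-0.0, 0.707, 0.707, -0.0]
ft_force: [-2.6, -0.7, 1.4]
gripper_width: 0.0429
clock: 4.7
tool_pos: [0.6343, 0.1627, 0.1752]
eef_rot: [-0.0, 0.707, 0.707, -0.001]
ft_force: [-4.7, -0.9, 2.0]
gripper_width: 0.0431
```

Also stiff. On to the -y tap.

```bash
python3 -m inch '[[[0,0,0,0,-12,0,0.5],[0,0,0,0,-12,0,0.5],[0,0,0,-45,-13,0,0.5],[0,0,0,-90,-14,0,0.5],[0,0,0,-135,-15,0,0.5],[0,0,0,-180,-16,0,0.5],[0,0,0,-225,-17,0,0.5],[0,0,0,-261,-18,0,0.5]]]';python3 -m inch '[[[0,0,0,0,0,0,0.5],[0,0,0,0,0,0,0.5]]]';python3 - <<'E'
from h import *
s=ctrl.snapshot("wrist"); cv2.imwrite("pics/w4.png",s["image"]); print(ctrl.get_state()["tool_pos"])
E
```

```text
clock: 5.5
tool_pos: [0.6175, -0.1006, 0.1756]
eef_rot: [0.001, 0.707, 0.707, 0.0]
ft_force: [1.3, 0.4, 0.3]
gripper_width: 0.0428
clock: 5.7
tool_pos: [0.6174, -0.0987, 0.1753]
eef_rot: [0.0, 0.708, 0.706, 0.0]
ft_force: [0.3, 0.8, -1.0]
gripper_width: 0.0428
[ 0.61738622 -0.0977386   0.17536039]
```

View pics/w4.png

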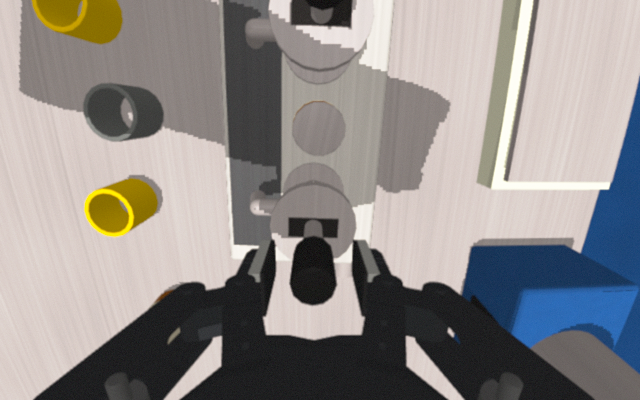

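```bash
python3 -m inch '[[[0,0,0,0,5,0,0.5],[0,0,0,0,9,0,0.5],[0,0,0,0,9,0,0.5]]]'; python3 -m inch '[[[0,0,0,0,1,0,0.5],[0,0,0,0,2,0,0.5]]]';python3 -m inch '[[[0,0,0,0,1,0,0.5],[0,0,0,0,1,0,0.5]]]'
```

```text
clock: 6.05
tool_pos: [0.6268, -0.097, 0.1753]
eef_rot: [0.0, 0.707, 0.708, 0.0]
ft_force: [-0.4, -0.1, 0.2]
gripper_width: 0.0427
clock: 6.25
tool_pos: [0.628, -0.0976, 0.1753]
eef_rot: [-0.0, 0.707, 0.707, -0.0]
ft_force: [-0.4, -0.0, -0.2]
gripper_width: 0.0429
clock: 6.45
tool_pos: [0.629, -0.0979, 0.1753]
eef_rot: [-0.0, 0.707, 0.707, 0.0]
ft_force: [-0.4, -0.1, 0.6]
gripper_width: 0.0427
```

```bash
python3 -m inch '[[[0,0,0,0,1,0,0.5],[0,0,0,0,2,0,0.5],[0,0,0,0,2,0,0.5]]]'; python3 -m inch '[[[0,0,0,0,1,0,0.5],[0,0,0,0,1,0,0.5]]]';python3 -m inch '[[[0,0,0,0,1,0,0.5],[0,0,0,0,1,0,0.5]]]'
```

```text
clock: 6.75
tool_pos: [0.6312, -0.0981, 0.1753]
eef_rot: [0.0, 0.707, 0.707, 0.0]
ft_force: [-1.0, -0.1, 0.9]
gripper_width: 0.0427
clock: 6.95
tool_pos: [0.6321, -0.0981, 0.1753]
eef_rot: [0.0, 0.707, 0.707, 0.0]
ft_force: [0.1, -1.0, -0.3]
gripper_width: 0.0428
clock: 7.15
tool_pos: [0.6331, -0.098, 0.1753]
eef_rot: [0.0, 0.707, 0.707, 0.0]
ft_force: [-0.5, 0.6, 0.8]
gripper_width: 0.0429
```

Moves freely: this is the loose one. Continue gently to the stop.

```bash
python3 -m inch '[[[0,0,0,0,1,0,0.5],[0,0,0,0,1,0,0.5]]]'; python3 -m inch '[[[0,0,0,0,1,0,0.5],[0,0,0,0,1,0,0.5]]]'
```

```text
clock: 7.35
tool_pos: [0.6337, -0.098, 0.1752]
eef_rot: [-0.0, 0.707, 0.707, -0.0]
ft_force: [-1.4, -0.2, 1.9]
gripper_width: 0.0428
clock: 7.55
tool_pos: [0.6343, -0.098, 0.1752]
eef_rot: [-0.0, 0.707, 0.707, -0.001]
ft_force: [-5.5, -0.6, 3.3]
gripper_width: 0.0427
```

```bash
python3 -m inch '[[[0,0,0,0,-12,0,0.5],[0,0,0,0,-20,0,0.5],[0,0,0,0,-24,0,0.5],[0,0,0,0,-28,0,0.5],[0,0,0,0,-31,0,0.5],[0,0,0,0,-32,0,0.5],[0,0,0,0,-33,0,0.5],[0,0,0,0,-33,0,0.5]]]'; python3 -m inch '[[[0,0,0,0,-1,0,0.5],[0,0,0,0,-1,0,0.5]]]'; python3 -m inch '[[[0,0,0,0,-1,0,0.5],[0,0,0,0,-1,0,0.5]]]'
```

```text
clock: 8.35
tool_pos: [0.602, -0.098, 0.1753]
eef_rot: [0.0, 0.707, 0.707, -0.0]
ft_force: [0.2, -0.1, 0.6]
gripper_width: 0.0429
clock: 8.55
tool_pos: [0.6009, -0.098, 0.1752]
eef_rot: [-0.0, 0.707, 0.707, -0.0]
ft_force: [0.6, -0.5, -0.2]
gripper_width: 0.0425
clock: 8.75
tool_pos: [0.6003, -0.098, 0.1754]
eef_rot: [0.0, 0.707, 0.707, 0.0]
ft_force: [2.8, -0.6, -0.9]
gripper_width: 0.043
```

```bash
python3 -m inch '[[[0,0,0,0,-1,0,0.5],[0,0,0,0,-1,0,0.5]]]';python3 - <<'E'
from h import *
np.set_printoptions(precision=4,suppress=True)
s=ctrl.snapshot("wrist"); cv2.imwrite("pics/w5.png",s["image"]); print(ctrl.get_state()["ft_force"])
s=ctrl.snapshot("scene"); P=pts(s,np.ones((400,640),bool));cv2.imwrite("pics/s5.png",cv2.resize(s["image"][200:300,230:360],None,fx=5,fy=5,interpolation=2))
E
```

```text
clock: 8.95
tool_pos: [0.5997, -0.098, 0.1754]
eef_rot: [0.001, 0.707, 0.707, 0.001]
ft_force: [4.8, 0.9, -2.2]
gripper_width: 0.0429
[ 5.1519  0.7711 -1.7014]
```

View pics/w5.png

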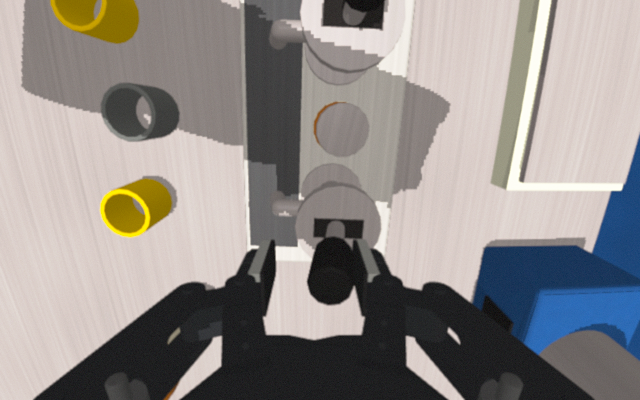

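```bash
python3 -m inch '[[[0,0,0,0,8,0,0.5],[0,0,0,0,8,0,0.5],[0,0,0,0,8,-30,0.4],[0,0,0,0,8,-75,0.2],[0,0,0,40,-40,-100,0],[0,0,0,40,-80,-100,0],[0,0,0,40,-80,-100,0]]]';python3 - <<'E'
from h import *
np.set_printoptions(precision=4,suppress=True)
s=ctrl.snapshot("scene"); P=pts(s,np.ones((400,640),bool));cv2.imwrite("pics/s6.png",cv2.resize(s["image"][150:300,230:430],None,fx=4,fy=4,interpolation=2))
for y in (.163,.0325,-.098):
    q=P[np.hypot(P[:,0]-.616,P[:,1]-y)<.05]
    k=q[(q[:,2]>.18)&(q[:,2]<.206)]; t=q[(q[:,2]>.206)&(q[:,2]<.225)]
    print(y,k.mean(0),t.mean(0))
c=P[np.hypot(P[:,0]-.426,P[:,1]+.02)<.045]; c=c[(c[:,2]>.046)&(c[:,2]<.056)]; print("collar",(c[:,:2].min(0)+c[:,:2].max(0))/2,c[:,:2].max(0)-c[:,:2].min(0))
E
```

```text
clock: 9.75
tool_pos: [0.5136, -0.0562, 0.2758]
eef_rot: [-0.002, 0.707, 0.708, -0.001]
ft_force: [0.3, 0.0, -0.8]
gripper_width: 0.0852
0.163 [0.6303 0.1609 0.1934] [0.6239 0.1631 0.2098]
0.0325 [0.6293 0.0317 0.1928] [0.6232 0.0314 0.2098]
-0.098 [ 0.617  -0.0962  0.1933] [ 0.6094 -0.0973  0.2094]
collar [ 0.4258 -0.0205] [0.0524 0.0496]
```

View pics/s6.png

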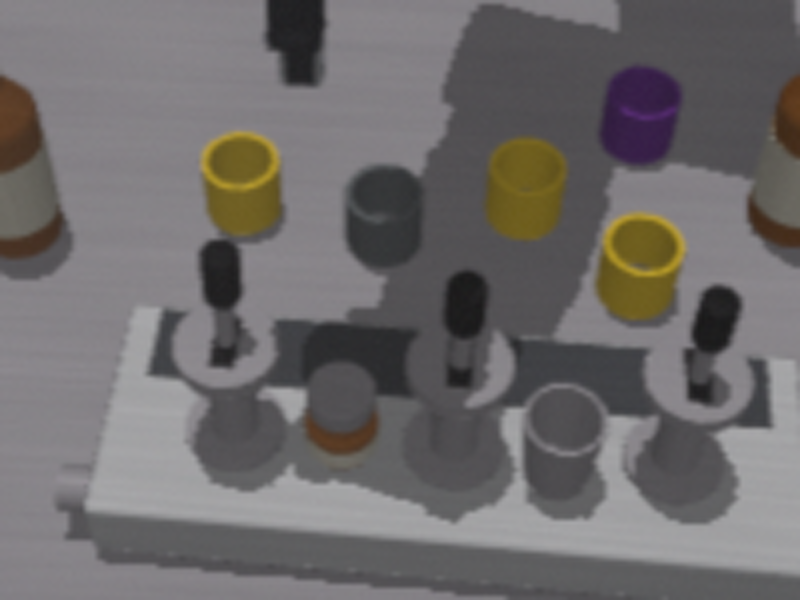

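```bash
python3 -m inch '[[[0,0,0,18,-45,40,0],[0,0,0,36,-89,80,0],[0,0,0,36,-89,120,0],[0,0,0,36,-89,175,0],[0,0,0,36,-89,175,0],[0,0,0,36,-89,175,0],[0,0,0,36,-89,175,0]]]';python3 - <<'E'
from h import *
np.set_printoptions(precision=4,suppress=True)
s=ctrl.snapshot("wrist"); cv2.imwrite("pics/w7.png",s["image"]); print(ctrl.get_state()["tool_pos"])
print(proj(s,[[.4245,-.02,.05]]))
P=pts(s,np.ones((400,640),bool))
c=P[np.hypot(P[:,0]-.4245,P[:,1]+.02)<.045]; c=c[(c[:,2]>.044)&(c[:,2]<.056)]; print("collar",(c[:,:2].min(0)+c[:,:2].max(0))/2,c[:,:2].max(0)-c[:,:2].min(0))
E
```

```text
clock: 10.5
tool_pos: [0.4309, -0.0223, 0.1007]
eef_rot: [0.0, 0.707, 0.707, -0.0]
ft_force: [1.6, -0.7, 0.2]
gripper_width: 0.0855
[ 0.4314 -0.0224  0.1012]
[[304.6024 216.5066]]
collar [ 0.4255 -0.0199] [0.0536 0.053 ]
```

View pics/w7.png

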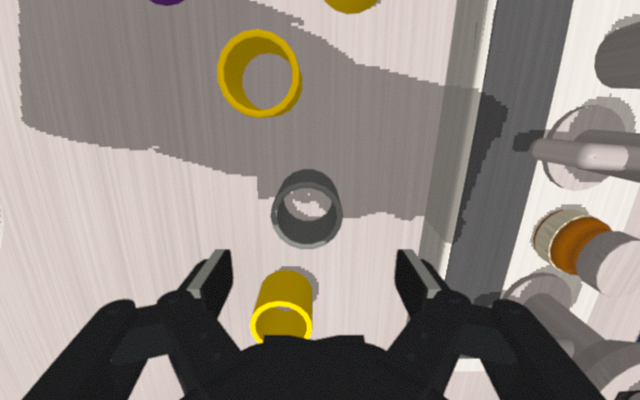

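Grey collar at (307,208), agrees with the fit (0.4255, -0.020). Descend.

```bash
python3 -m inch '[[[0,0,0,2,-6,20,0],[0,0,0,2,-6,60,0],[0,0,0,2,-6,85,0],[0,0,0,2,-6,85,0],[0,0,0,2,-6,85,0]]]';python3 -m inch '[[[0,0,0,0,0,0,0.6],[0,0,0,0,0,0,0.6],[0,0,0,0,0,0,0.6],[0,0,0,0,0,0,0.6],[0,0,0,0,0,0,0.6]]]' 30; python3 - <<'E'
from h import *
s=ctrl.snapshot("wrist"); cv2.imwrite("pics/w8.png",s["image"])
E
```

```text
clock: 11.05
tool_pos: [0.4251, -0.0203, 0.0164]
eef_rot: [0.0, 0.707, 0.707, 0.0]
ft_force: [0.6, 0.8, 0.4]
gripper_width: 0.0853
clock: 11.55
tool_pos: [0.4252, -0.0203, 0.0167]
eef_rot: [0.001, 0.707, 0.707, 0.001]
ft_force: [-1.4, 0.9, 13.0]
gripper_width: 0.0527
```

View pics/w8.png

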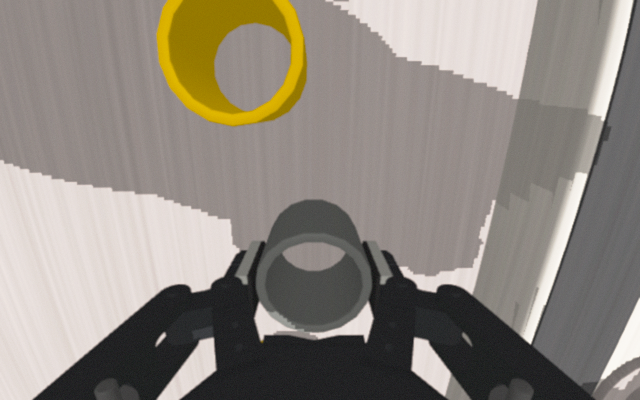

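```bash
python3 -m inch '[[[0,0,0,0,0,-20,0.6],[0,0,0,0,0,-60,0.6],[0,0,0,0,0,-100,0.6],[0,0,0,0,0,-140,0.6],[0,0,0,0,0,-180,0.6],[0,0,0,0,0,-220,0.6],[0,0,0,0,0,-240,0.6],[0,0,0,0,0,-240,0.6]]]';python3 -m inch '[[[0,0,0,-20,40,0,0.6],[0,0,0,-38,80,0,0.6],[0,0,0,-58,120,0,0.6],[0,0,0,-78,160,0,0.6],[0,0,0,-78,186,0,0.6],[0,0,0,-78,186,0,0.6],[0,0,0,-78,186,0,0.6],[0,0,0,-78,186,0,0.6]]]'; python3 - <<'E'
from h import *
np.set_printoptions(precision=4,suppress=True)
s=ctrl.snapshot("wrist"); cv2.imwrite("pics/w9.png",s["image"]);print(ctrl.get_state()["tool_pos"],ctrl.get_state()["eef_rot"],ctrl.get_state()["gripper_width"])
for n in ["scene","side"]:
    s=ctrl.snapshot(n); cv2.imwrite(f"pics/{n}9.png",s["image"])
    P=pts(s,np.ones((400,640),bool)); c=P[np.hypot(P[:,0]-.611,P[:,1]+.098)<.06]
    for lo in (.20,.21,.22,.23,.24,.25,.26,.27,.28,.29):
        q=c[(c[:,2]>lo)&(c[:,2]<lo+.01)]
        if len(q): print(n,lo,len(q),q.min(0)[:2],q.max(0)[:2])
E
```

```text
clock: 12.4
tool_pos: [0.4256, -0.0203, 0.2587]
eef_rot: [0.003, 0.707, 0.707, 0.002]
ft_force: [-0.3, 0.2, -0.0]
gripper_width: 0.0522
clock: 13.2
tool_pos: [0.6089, -0.0976, 0.255]
eef_rot: [-0.001, 0.707, 0.707, -0.0]
ft_force: [0.3, 0.4, -0.3]
gripper_width: 0.0526
[ 0.609  -0.0977  0.2553] [-0.0003  0.707   0.7072 -0.0002] 0.052962278198869395
scene 0.2 44 [ 0.606  -0.1085] [ 0.6193 -0.0868]
scene 0.21 8 [ 0.6115 -0.1004] [ 0.6173 -0.0885]
scene 0.23 7 [ 0.6225 -0.1194] [ 0.6345 -0.0754]
scene 0.24 87 [ 0.5858 -0.1212] [ 0.6359 -0.0708]
scene 0.25 66 [ 0.5856 -0.1179] [ 0.6356 -0.0706]
scene 0.26 75 [ 0.5863 -0.1144] [ 0.6477 -0.071 ]
scene 0.27 94 [ 0.5876 -0.1079] [ 0.649  -0.0706]
scene 0.28 123 [ 0.581  -0.1061] [ 0.6495 -0.0707]
scene 0.29 12 [ 0.577  -0.0883] [ 0.6412 -0.0752]
side 0.2 31 [ 0.5962 -0.1084] [ 0.6174 -0.0862]
side 0.21 10 [ 0.5961 -0.1012] [ 0.6099 -0.083 ]
side 0.23 7 [ 0.5845 -0.0915] [ 0.6266 -0.0736]
side 0.24 49 [ 0.5806 -0.0996] [ 0.6329 -0.0677]
side 0.25 51 [ 0.5738 -0.0933] [ 0.6319 -0.0657]
side 0.26 100 [ 0.5678 -0.122 ] [ 0.6454 -0.0662]
side 0.27 123 [ 0.5652 -0.1221] [ 0.6455 -0.0641]
side 0.28 131 [ 0.5652 -0.1251] [ 0.6451 -0.0651]
side 0.29 41 [ 0.565  -0.1087] [ 0.6543 -0.0734]
```

View pics/w9.png

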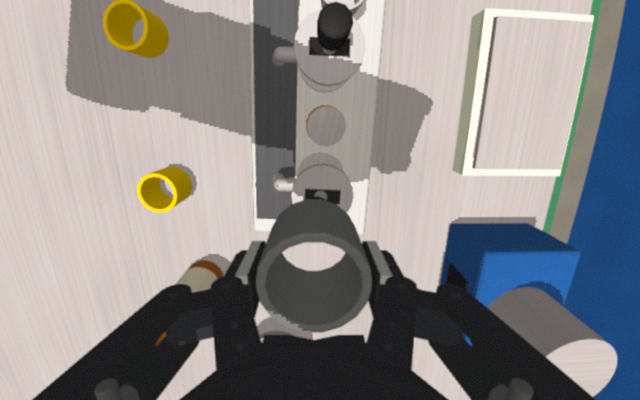

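View pics/side9.png

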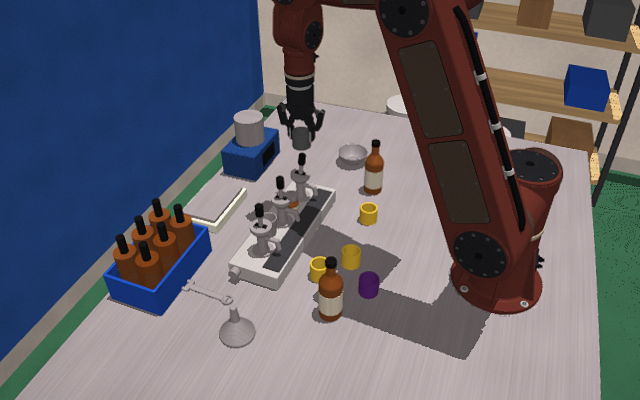

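View pics/scene9.png

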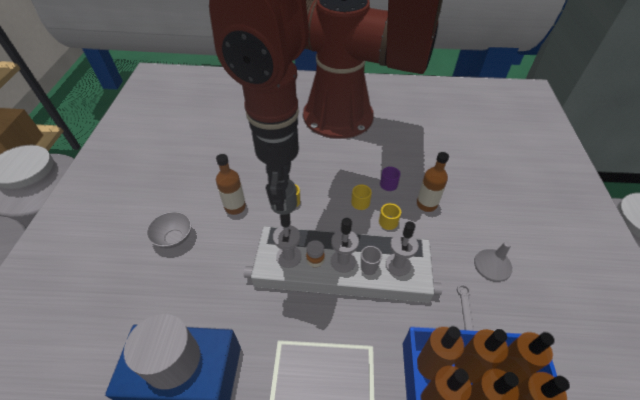

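Collar is upright in the jaws, centred (0.611, -0.097), over the leaning knob. Lower it.

```bash
python3 -m inch '[[[0,0,0,0,0,15,0.6],[0,0,0,0,0,30,0.6],[0,0,0,0,0,35,0.6],[0,0,0,0,0,35,0.6]]]';python3 -m inch '[[[0,0,0,0,0,15,0.6],[0,0,0,0,0,30,0.6],[0,0,0,0,0,45,0.6],[0,0,0,0,0,56,0.6],[0,0,0,0,0,56,0.6],[0,0,0,0,0,56,0.6]]]'; python3 -m inch '[[[0,0,0,0,0,3,0.6],[0,0,0,0,0,5,0.6],[0,0,0,0,0,5,0.6]]]'
```

```text
clock: 13.75
tool_pos: [0.6093, -0.0978, 0.2201]
eef_rot: [-0.0, 0.707, 0.707, -0.0]
ft_force: [-0.1, -0.0, -1.3]
gripper_width: 0.0522
clock: 14.35
tool_pos: [0.6103, -0.098, 0.165]
eef_rot: [0.0, 0.707, 0.707, 0.0]
ft_force: [1.1, 0.3, -0.2]
gripper_width: 0.0526
clock: 14.65
tool_pos: [0.61, -0.098, 0.1593]
eef_rot: [0.0, 0.707, 0.707, 0.0]
ft_force: [0.5, -0.1, -0.8]
gripper_width: 0.0527
```

```bash
python3 -m inch '[[[0,0,0,0,0,1,0.6],[0,0,0,0,0,2,0.6],[0,0,0,0,0,2,0.6]]]'; python3 -m inch '[[[0,0,0,0,0,1,0.6],[0,0,0,0,0,1,0.6]]]'
```

```text
clock: 14.95
tool_pos: [0.6099, -0.098, 0.1572]
eef_rot: [-0.0, 0.707, 0.707, -0.0]
ft_force: [0.5, -0.2, -1.3]
gripper_width: 0.0528
clock: 15.15
tool_pos: [0.6101, -0.098, 0.1568]
eef_rot: [0.0, 0.707, 0.707, 0.0]
ft_force: [-0.9, 0.3, 4.3]
gripper_width: 0.0523
```

Contact with the seat at bottom height 0.140 as expected. Check before release.

```bash
python3 - <<'E'
from h import *
s=ctrl.snapshot("scene"); a=cv2.resize(s["image"][180:290,230:360],None,fx=3,fy=3,interpolation=2)
s=ctrl.snapshot("side"); b=cv2.resize(s["image"][110:220,240:370],None,fx=3,fy=3,interpolation=2)
cv2.imwrite("pics/p10.png",np.hstack([a,b]))
s=ctrl.snapshot("wrist");cv2.imwrite("pics/w10.png",s["image"])
E
```

```text
(no output)
```

View pics/p10.png

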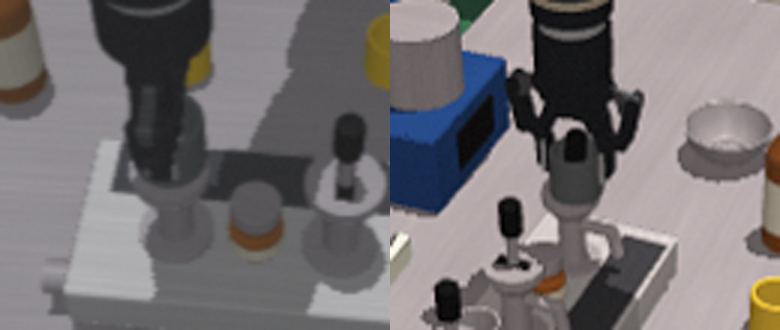

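View pics/w10.png

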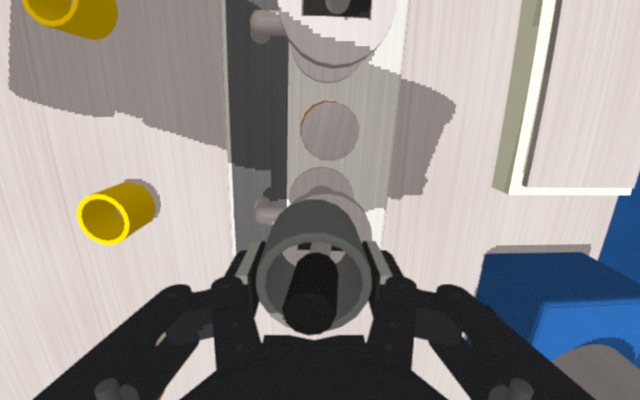

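The collar sits on the head with the knob standing inside it, still leaning and clear of the wall. Release slowly and rise straight up.

```bash
python3 -m inch '[[[0,0,0,0,0,0,0.4],[0,0,0,0,0,0,0.2],[0,0,0,0,0,0,0],[0,0,0,0,0,0,0],[0,0,0,0,0,0,0],[0,0,0,0,0,0,0]]]';python3 -m inch '[[[0,0,0,0,0,-20,0],[0,0,0,0,0,-50,0],[0,0,0,0,0,-90,0],[0,0,0,0,-45,-120,0],[0,0,0,0,-90,-120,0],[0,0,0,0,-130,-120,0],[0,0,0,0,-130,-120,0],[0,0,0,0,-130,-120,0]]]'; python3 - <<'E'
from h import *
np.set_printoptions(precision=4,suppress=True)
im=[]
for n in ["scene","side"]:
    s=ctrl.snapshot(n); c=proj(s,[[.612,-.098,.16]])[0].astype(int); im.append(cv2.resize(s["image"][c[1]-60:c[1]+60,c[0]-60:c[0]+60],(400,400),interpolation=2))
    cv2.imwrite(f"pics/{n}11.png",s["image"])
    P=pts(s,np.ones((400,640),bool)); q=P[np.hypot(P[:,0]-.612,P[:,1]+.098)<.045]
    for z in (.145,.155,.165,.175,.186):
        w=q[abs(q[:,2]-z)<.006]; print(n,z,len(w),w.min(0)[:2],w.max(0)[:2])
    t=q[q[:,2]>.205]; print("knobtop",len(t),t.mean(0))
cv2.imwrite("pics/p11.png",np.hstack(im)); print(ctrl.get_state()["clock"])
E
```

```text
clock: 15.9
tool_pos: [0.61, -0.098, 0.1562]
eef_rot: [-0.0, 0.707, 0.707, -0.0]
ft_force: [0.4, -0.9, 0.6]
gripper_width: 0.0855
clock: 16.7
tool_pos: [0.4797, -0.0981, 0.2769]
eef_rot: [0.001, 0.707, 0.707, 0.0]
ft_force: [0.4, 0.1, 0.0]
gripper_width: 0.0853
scene 0.145 200 [ 0.5878 -0.1268] [ 0.6458 -0.0684]
scene 0.155 90 [ 0.5876 -0.1219] [ 0.6368 -0.0713]
scene 0.165 115 [ 0.5876 -0.1236] [ 0.6368 -0.0715]
scene 0.175 119 [ 0.5879 -0.122 ] [ 0.6368 -0.0712]
scene 0.186 252 [ 0.5826 -0.1249] [ 0.6374 -0.0711]
knobtop 74 [ 0.6096 -0.0972  0.2091]
side 0.145 63 [ 0.5801 -0.0971] [ 0.6425 -0.0647]
side 0.155 61 [ 0.5805 -0.0979] [ 0.6331 -0.0675]
side 0.165 58 [ 0.5804 -0.1218] [ 0.6314 -0.0676]
side 0.175 75 [ 0.5805 -0.1236] [ 0.6318 -0.066 ]
side 0.186 126 [ 0.5817 -0.1234] [ 0.6341 -0.0672]
knobtop 28 [ 0.6057 -0.096   0.2095]
16.8
```

View pics/p11.png

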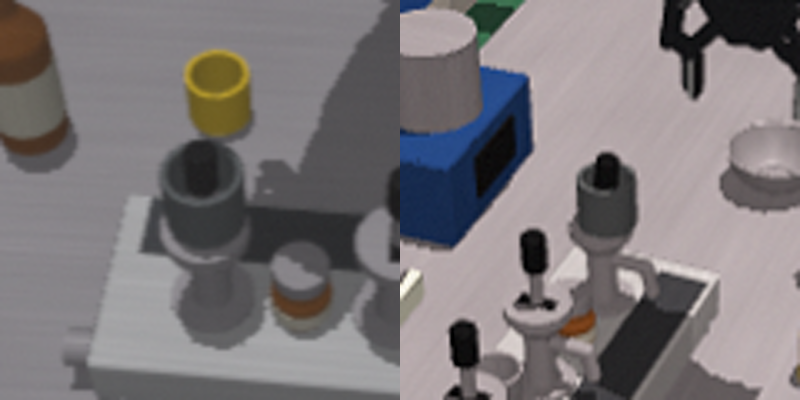

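View pics/scene11.png

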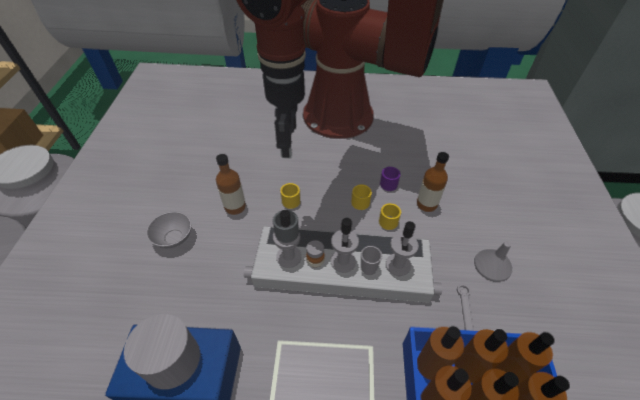

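The collar is upright on the head at about (0.611, -0.097), 5–6 mm from the head's centre. The knob top is still at x = 0.6096, so it still leans, and all the other things stand where they did. Handing in.

```bash
python3 -c "
from plant import ctrl
ctrl.finish_job()"
```

```text
the job is handed in; nothing more can be done
```

The loose handle is on the tap at the −y end of the plinth. The grey collar now stands over it on the tap's head, and I handed the job in at about 17 s on the clock.

- **Finding the loose handle:** The middle and +y taps built up about 5 N within 1–2 mm of contact. I pushed those two only towards +x. The −y tap swung freely to a stop on both sides, at about 5 N each way, passing through upright. No push on a handle read above about 5.5 N.
- **Handle left leaning:** I left it leaning towards −x, and the camera showed the middle of the knob had moved 7.6 mm from upright. After release the top of the knob was still about 8.5 mm over.
- **Collar:** The grey collar was picked from among the yellow and purple look-alikes and lowered until it touched the head at the expected height. After release it was upright, with its axis about 5–6 mm from the middle of the head.
- **Other things:** The bottles and other things looked unmoved in the last picture. The gripper was clear of everything.
- **Disagreements:** The two cameras differed by about 4–6 mm in the collar's x position, well inside the 18 mm allowed. With the gap between the pads, the finger travel alone gave about 12 mm of total play instead of the stated 14–16 mm. I put this down to the pads touching the edges of the tilted knob, and the camera measurement supports the full lean.

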